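Push the mixing hood's sash up to its working mark

ROBOT

A 7-joint arm with a two-finger parallel gripper is mounted at the origin on the work surface. World frame = base frame: x ahead of the robot, y to its left, z up, the work surface at z = 0. Lengths are in m, angles in degrees, forces in N, time in s.
With the tool pointing down it reaches from about 0.425 to 0.875 m from the base axis. Payload 4.7 kg.
Tool frame: the origin (TCP) lies between the finger pads; the fingertips stand 19 mm ahead of it and the grasp point (between the pads) is the TCP; x points along the fingers, z is the direction in which the jaws open and shut, and the axes are right-handed (so a half turn about x gives the same grasp; the last joint's range is limited). The gripper opens to 87 mm and grips with 3 to 60 N. Pads are 19 mm wide; open, the fingers measure 117 mm over their backs; the gripper's body (75 mm by 190 mm) begins 51 mm behind the grasp point.
Start: joints at [-69.952, 18.392, -4.016, 83.108, 1.295, 78.541, -3.26], TCP at [0.214, 0.614, 0.242] pointing down, gripper open.
Joint ranges: [-163.93, 163.93], [-17.29, 119.83], [-79.2, 71.16], [3.27, 140.29], [-89.18, 269.18], [5.43, 117.66], [-154.24, 154.24]. Speed limits (degrees/s): [147.25, 147.25, 180, 180, 180, 180, 180].

INTERFACE

Orientations are given as [roll, pitch, yaw] about the fixed x, y, z axes, in that order (R = Rz(yaw) Ry(pitch) Rx(roll)).
In Python, from cell import monitor, read_camera, camera_model, env, regions_of gives the robot as it stands. The module is installed in compiled form; this text tells all that it offers.
- The arm moves only by the tool step_arm, never from a script. Its argument "deltas" is a list of rows, each a list of 5 numbers: the gripper's target within -1 to 1 (fully open at 1, half-way at 0, shut at -1), then the shift along the tool's x, y, z in m, then the turn about the tool's x in degrees. A call has 1 to 12 rows; each row is the pose to reach, as a shift and turn from the pose commanded when the call began, along the tool's axes at that moment; what a row does not reach only later rows make up. A row lasts 1/8 s, in which the tool goes at most 62.5 mm and 10.7 degrees, less where a joint would pass 70% of its speed; a pose out of reach is approached as far as the arm can. A call with a gripper value outside its range is refused whole. The fingers move at their own pace and stop on an object; "newtons" is the grip in N (left out, the last holds). Time passes only in rows, so rows that repeat a pose let the fingers close. It gives the time, the measured TCP pose, the force and the opening at its end, in the units of the state.
- monitor.get_obs(): the state, without advancing time (a new reading comes with each control period).
- read_camera(name): name is "scene" or "side" or "wrist"; returns (picture, depth): 420x560x3 uint8, red, green, blue; 420x560 float32, m along the optical axis (not along the pixel's ray), 0 where there is no reading.
- camera_model(name): a dict with "fx", "fy", "cx", "cy" (pixels), "k1" (the pictures are not rectified: a ray, as slopes to the right and down, at radius r is drawn at 1 + k1 r^2 times it, then the intrinsics apply), "xyz" and "attitude" of the camera in the world. Camera axes: x right, y down, z forward; pixel columns grow to the right and rows downward; lengths in m; the calibration is good to about 2 mm. A picture is of the moment at which its call begins: read the wrist's pose just before it. camera_model takes no time and is no camera call; for the wrist camera it gives the pose at the moment of the call.
- env.sign_off(): hands the job in, once; it reports no verdict.
Trained networks look in the newest picture that a camera, given by its name, has taken for a name from the list of things; names that differ only in an ending like _2 or _b are one class to them, and where a whole thing is asked for, a point or a joint stands for the part that bears it (a point fixed in the world has none). Each returns a list of dicts, best first, with "p" (0 to 1); they miss things now and then, are a little off and sometimes report something else, mostly with a low value. They report only what shows in the picture. A call takes as long as a camera call.
- regions_of(camera, thing): "pixels" (420x560 bool, what is visible of it) and "pixel" ([column, row] in pixels, amid what is visible of it).
The state is a dict: "time_s": time; "qpos": joint angles; "joint_velocities": joint speeds; "effort": joint torques, N m; "tool_pos": TCP position; "tool_rot": TCP orientation; "force": force on the tool from outside, world axes, zero at the start; "wrist_torque": the same for the moment, N m; "grip_width": finger opening in m.
Only numpy, scipy, OpenCV 4.12 (cv2) and the standard library are available. Lean on these libraries where they do the work, as an engineer would, in place of code of your own. Each camera call takes 0.05 s, during which the arm holds its last target. There are 200 camera calls.

TASK

Open the clear sash of the tabletop mixing hood to its working height: with the fingertips beneath the orange lip, push it up until the red pointer is level with the green collar on the side rod. Then take the hand away so the sash stays there by itself. Only push: leave the collar where it is set and the bottles and jars standing where they are.

Things in the scene. Friction and masses are not known exactly. Their poses are not given: they have to be found in the camera images.
- hood: Fixed clear-sided hood with aluminium posts, 406 mm wide (530 over its side rods), 175 deep, 380 tall, back and top open. Origin on the table under the middle of the sash's front face; +x points into the hood, +y left, z up. Sash runs upright just behind x = 0; below the lip the front is open to the 14 mm thick floor. Counterweight tube at y = -242 mm, collar's rod at x = -32, y = +242 mm.
- sash (a joint): Height of the sash (m), growing upwards, 0 (lowest) to 0.17 (top stop). The lip's underside is 80 mm above the table at 0. Counterweighted: it stays wherever it is left; moving it takes about 3 to 6 N, plus 15 N per m/s of speed. Clear panel in a white frame, 350 mm wide, 140 mm tall, with the lip along its lower edge.
- lip (a point): Orange lip along the sash's lower edge, moving with it: a wedge 300 mm wide (y), standing out 42 mm before the sash, with a flat, level underside; its top slopes down at 45 degrees to the front edge, too steep to grip. This point is the middle of the underside's front edge, axes as the hood's: the underside reaches from x = 0 to 44 mm.
- pointer (a point): Tip of the red pointer (5 mm thick) that sticks out to the left (+y) from the lip's end, 10 mm above the lip's underside; it moves with the sash.
- mark (a point): Centre of the green collar (22 mm diameter, 20 mm tall) on the upright rod at the front left (+y) of the hood, which marks the working height. The pointer's tip stops about 1 mm short of its side and does not touch it as it passes.
- dropper: Amber bottle with black cap, 34 mm diameter, 78 mm tall, standing on the table in front of the hood to one side of the lip's middle. Bystander. Origin under its centre, z up.
- oil: Small green glass jar with metal cap, 44 mm diameter, 58 mm tall, standing on the table in front of the hood to the other side. Bystander. Origin under its centre, z up.
- cream: White jar with black cap, 64 mm diameter, 60 mm tall, standing on the hood's floor well behind the sash. Bystander. Origin under its centre, z up.

How it is judged (in metres and radians):
On the way:
1. the fingers, from beneath the lip, have pushed the pointer up to within 40 mm of the collar's middle (contact force between the fingers and sash_c5 above 0.5 N and z of the grasp point in the frame of lip below 0.015 m and z of pointer in the frame of mark above -0.04 m), for 0.1 s.
At the end, for the whole second after the job is handed in: The sash rests by itself with the pointer's tip level with the green collar (within 10 mm above or below its middle, that is, within its height); the collar is where it was (5 mm) and the three bottles and jars stand upright where they were (25 mm) (z of pointer in the frame of mark between -0.01 and 0.01 m and velocity of joint sash between -0.005 and 0.005 m/s and distance of mark from where it was at the start of the episode below 0.005 m and distance of each of dropper, oil, cream from where it was at the start of the episode below 0.025 m and angle between each of dropper, oil, cream's own z axis and vertical below 0.2 rad); the robot touches nothing.
It fails at once if a bottle or jar is shifted more than 25 mm, lifted or tipped (distance of any of dropper, oil, cream from where it was at the start of the episode above 0.025 m or angle between any of dropper, oil, cream's own z axis and vertical above 0.5 rad).
It fails at once if the green collar is moved from its setting (distance of mark from where it was at the start of the episode above 0.005 m).
It also fails if it takes over 42 s, if anything falls off the work surface, if the arm or the gripper's body presses on something with over 40 N, if the wrist force passes 120 N, or if a joint passes its speed limit or range.

## Working session

There is one attempt and no reset: what is moved stays moved. The work goes in short steps, Python scripts to look and compute and a tool call to move; the robot and the scene stay as the last step left them, time stands still between calls to the robot, and variables do not carry over. Pictures are saved under pics/ and viewed, about 8 in all and at most 12, crops included, and the job is handed in when it is done.

Besides the shell and the picture viewer there is one more tool, called after "Call:" in YAML: its name, and indented under it one key for each argument. step_arm: Moves the arm, as the interface text tells. Its arguments: {"type":"object","properties":{"deltas":{"type":"array"},"newtons":{"type":"number"}},"required":["deltas"]}

```bash
mkdir -p pics
cat > h.py <<'E'
import numpy as np, cv2
from scipy.spatial.transform import Rotation as R
from cell import monitor, read_camera, camera_model, env, regions_of
def att(m):
    a=np.array(m["attitude"],float)
    return a if a.shape==(3,3) else R.from_euler('xyz',a,degrees=True).as_matrix()
def world(m,uv,d):
    uv=np.array(uv,float).reshape(-1,1,2)
    K=np.array([[m['fx'],0,m['cx']],[0,m['fy'],m['cy']],[0,0,1]])
    s=cv2.undistortPoints(uv,K,np.array([m['k1'],0,0,0.]))[:,0]
    d=np.array(d).reshape(-1,1)
    return np.hstack([s*d,d])@att(m).T+np.array(m['xyz'])
def cloud(cam,dep,mask):
    r,c=np.nonzero(mask&(dep>0)); return world(cam,np.c_[c,r],dep[r,c])
E
python3 - <<'E'
from h import *
print(monitor.get_obs())
for n in("scene","side"):
    p,d=read_camera(n); m=camera_model(n); print(n,m)
    cv2.imwrite(f'pics/{n}0.png',p[:,:,::-1]); np.savez(f'{n}0.npz',p=p,d=d)
    for t in("hood","sash","lip","pointer","mark","dropper","oil","cream"):
        for r in regions_of(n,t)[:2]:
            w=cloud(m,d,r["pixels"])
            print(n,t,round(r["p"],2),np.round(r["pixel"]),len(w),*( [np.round(np.percentile(w,q,0),3) for q in(2,50,98)] if len(w) else []))
E
```

```text
{'time_s': 0.0, 'qpos': array([-69.95244712,  18.43953751,  -4.01669371,  83.17600551,
         1.29597443,  78.53972971,  -3.25890807]), 'joint_velocities': array([ 0.01971329,  0.04806332,  0.01264306,  0.03744919, -0.02556718,
        0.04602182, -0.01425836]), 'effort': array([-1.03012204e-03, -4.91288996e+01, -4.04271148e-01, -3.12518191e+01,
       -6.39419211e-02,  4.39458154e-02,  2.20283305e-04]), 'tool_pos': array([0.21405687, 0.61319096, 0.24044655]), 'tool_rot': array([-176.70169002,   89.88984786, -105.93707944]), 'force': array([ 1.09138241, -0.48019177, -0.45580682]), 'wrist_torque': array([ 0.0160986 , -0.00010675,  0.00232634]), 'grip_width': 0.08687368452634192}
scene {'fx': 404.3357963768174, 'fy': 404.3357963768174, 'cx': 278.3033458793261, 'cy': 209.4225958274882, 'k1': -0.042132911005339356, 'xyz': array([0.51690878, 0.25720894, 0.76768124]), 'attitude': array([-160.93200836,   -0.20457953, -145.63988474])}
scene hood 0.72 [300. 133.] 34384 [ 0.587 -0.293  0.014] [0.646 0.009 0.237] [0.789 0.172 0.382]
scene sash 0.98 [331. 156.] 8806 [ 0.582 -0.225  0.102] [ 0.
[... 969 characters left out ...]
0.379]
side hood 0.53 [155. 275.] 1349 [ 0.697 -0.194  0.019] [ 0.734 -0.163  0.071] [ 0.752 -0.138  0.076]
side sash 0.76 [205. 198.] 8740 [ 0.634 -0.233  0.099] [ 0.637 -0.067  0.153] [0.644 0.102 0.204]
side lip 0.77 [204. 192.] 8661 [ 0.634 -0.233  0.099] [ 0.637 -0.067  0.153] [0.643 0.101 0.203]
side mark 0.62 [200. 199.] 8600 [ 0.634 -0.233  0.099] [ 0.637 -0.068  0.153] [0.643 0.1   0.203]
side dropper 0.63 [208. 196.] 8809 [ 0.634 -0.233  0.098] [ 0.637 -0.065  0.153] [0.644 0.103 0.204]
side oil 0.75 [208. 196.] 8606 [ 0.634 -0.233  0.099] [ 0.637 -0.067  0.153] [0.644 0.102 0.203]
side cream 0.87 [152. 275.] 1373 [ 0.696 -0.193  0.016] [ 0.734 -0.163  0.071] [ 0.752 -0.138  0.075]
```

View pics/scene0.png

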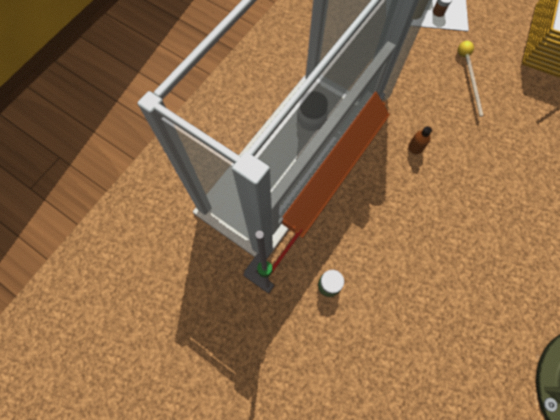

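View pics/side0.png

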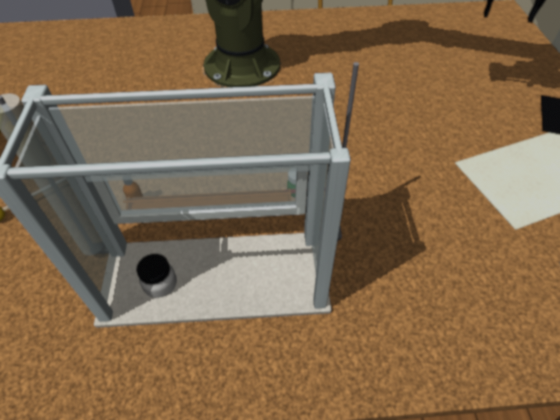

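The scene picture shows the orange lip around (340,165), the collar at (265,269), the dropper at (420,140) and the oil jar at (331,284). The side picture shows the cream jar at (155,272), inside the hood.

The tool points down and the rows only allow a turn about its own axis. I'll first test what a target out of reach does to its tilt, in free space away from the objects.

Call:
step_arm:
  deltas:
    - [1,-0.03,0,0.06,0]
    - [1,-0.05,0,0.12,0]
    - [1,-0.05,0,0.18,0]
    - [1,-0.05,0,0.24,0]
    - [1,-0.05,0,0.3,0]
    - [1,-0.05,0,0.3,0]

```text
time_s: 1.65
tool_pos: [0.3026, 0.8658, 0.273]
tool_rot: [1.1, 88.4, 71.8]
force: [3.7, 27.6, 20.9]
grip_width: 0.0873
```

Run:
```python
from h import *
o=monitor.get_obs(); print(o['time_s'],o['qpos'],o['tool_pos'],o['tool_rot']); print(R.from_euler('xyz',o['tool_rot'],degrees=True).as_matrix().round(3))
```

```text
1.65 [-72.82178462  66.13778093  13.93328831   3.24380869 -13.61211503
 109.09253984  -1.23051024] [0.30259399 0.86575519 0.27301365] [ 1.08094838 88.38088659 71.83605053]
[[ 0.009 -0.944  0.329]
 [ 0.027  0.33   0.944]
 [-1.     0.001  0.028]]
```

Call:
step_arm:
  deltas:
    - [1,0,0,-0.05,0]
    - [1,0,0,-0.1,0]
    - [1,0,0,-0.1,0]
    - [1,0,0,-0.1,0]

```text
time_s: 2.15
tool_pos: [0.2679, 0.7641, 0.2698]
tool_rot: [2.3, 88.9, 72.9]
force: [1.2, 1.0, 0.3]
grip_width: 0.0872
```

Run:
```python
from h import *
o=monitor.get_obs(); print(o['time_s'],o['qpos'],o['tool_pos'],o['tool_rot'],o['force']); print(R.from_euler('xyz',o['tool_rot'],degrees=True).as_matrix().round(3))
```

```text
2.15 [-80.1883023   38.66305416  15.30070834  52.01811169  -9.58060546
  89.21021523   2.435342  ] [0.26787932 0.76409994 0.26976056] [ 2.2774065  88.88754267 72.89557471] [1.23243604 1.0066152  0.31078951]
[[ 0.006 -0.943  0.332]
 [ 0.019  0.332  0.943]
 [-1.     0.001  0.019]]
```

Call:
step_arm:
  deltas:
    - [1,-0.06,0,-0.03,0]
    - [1,-0.12,0,-0.06,0]
    - [1,-0.18,0,-0.09,0]
    - [1,-0.24,0,-0.1,0]
    - [1,-0.3,0,-0.1,0]
    - [1,-0.36,0,-0.1,0]
    - [1,-0.4,0,-0.1,0]
    - [1,-0.4,0,-0.1,0]

```text
time_s: 3.15
tool_pos: [0.2171, 0.6328, 0.6266]
tool_rot: [3.6, 81.6, 74.6]
force: [1.0, 0.1, -1.4]
grip_width: 0.0869
```

```bash
cat >> h.py <<'E'
def st():
    o=monitor.get_obs(); print(o['time_s'],o['qpos'].round(2),o['tool_pos'].round(4),o['tool_rot'].round(1),o['force'].round(1)); print(R.from_euler('xyz',o['tool_rot'],degrees=True).as_matrix().round(3))
E
python3 -c "from h import *; st()"
```

```text
3.15 [-84.22  26.32  27.96  29.48 -16.03 117.59   2.72] [0.2171 0.6328 0.6266] [ 3.6 81.6 74.6] [ 1.   0.1 -1.4]
[[ 0.039 -0.946  0.323]
 [ 0.142  0.325  0.935]
 [-0.989  0.009  0.147]]
```

Call:
step_arm:
  deltas:
    - [1,-0.06,0,0,0]
    - [1,-0.12,0,0,0]
    - [1,-0.18,0,0,0]
    - [1,-0.24,0,0,0]
    - [1,-0.3,0,0,0]
    - [1,-0.3,0,0,0]

```text
time_s: 3.9
tool_pos: [0.193, 0.5537, 0.6957]
tool_rot: [1.3, 77.0, 71.9]
force: [0.3, 0.2, -0.6]
grip_width: 0.087
```

```bash
python3 -c "from h import *; st()"
```

```text
3.9 [-82.56  14.62  15.5   35.22  -5.36 117.6   -0.39] [0.193  0.5537 0.6957] [ 1.3 77.  71.9] [ 0.3  0.2 -0.6]
[[ 0.07  -0.943  0.324]
 [ 0.213  0.331  0.919]
 [-0.975  0.005  0.224]]
```

Call:
step_arm:
  deltas:
    - [1,-0.4,0,0.1,0]
    - [1,-0.4,0,0.1,0]
    - [1,-0.4,0,0.1,0]
    - [1,-0.4,0,0.1,0]
    - [1,-0.4,0,0.1,0]
    - [1,-0.4,0,0.1,0]

```text
time_s: 4.65
tool_pos: [0.1808, 0.5171, 0.7405]
tool_rot: [1.0, 72.6, 71.7]
force: [0.4, -0.6, -0.4]
grip_width: 0.0871
```

Call:
step_arm:
  deltas:
    - [1,-0.4,0,0.1,0]
    - [1,-0.4,0,0.1,0]

```text
time_s: 4.9
tool_pos: [0.1747, 0.4972, 0.7774]
tool_rot: [1.0, 68.4, 71.6]
force: [0.1, -0.2, -0.1]
grip_width: 0.0867
```

```bash
python3 -c "from h import *; st()"
```

```text
4.9 [-91.59   7.67  24.66  33.65  -5.2  117.62  -0.42] [0.1747 0.4972 0.7774] [ 1.  68.4 71.6] [ 0.1 -0.2 -0.1]
[[ 0.117 -0.944  0.31 ]
 [ 0.35   0.331  0.876]
 [-0.93   0.006  0.369]]
```

Call:
step_arm:
  deltas:
    - [1,-0.4,0,0.2,0]
    - [1,-0.4,0,0.2,0]

```text
time_s: 5.15
tool_pos: [0.1744, 0.4951, 0.8081]
tool_rot: [0.9, 64.5, 71.5]
force: [0.5, 0.4, 0.9]
grip_width: 0.087
```

Call:
step_arm:
  deltas:
    - [1,-0.4,0,0.2,0]
    - [1,-0.4,0,0.2,0]

```text
time_s: 5.4
tool_pos: [0.1718, 0.4864, 0.8369]
tool_rot: [0.8, 60.9, 71.3]
force: [0.3, -0.1, -0.2]
grip_width: 0.0871
```

Call:
step_arm:
  deltas:
    - [1,-0.4,0,0.25,0]
    - [1,-0.4,0,0.25,0]

```text
time_s: 5.65
tool_pos: [0.17, 0.4801, 0.865]
tool_rot: [0.7, 57.3, 71.3]
force: [0.7, -0.1, -0.4]
grip_width: 0.0871
```

Call:
step_arm:
  deltas:
    - [1,-0.4,0,0.3,0]
    - [1,-0.4,0,0.3,0]

```text
time_s: 5.9
tool_pos: [0.1686, 0.475, 0.8913]
tool_rot: [0.7, 53.7, 71.2]
force: [0.5, -0.3, -0.0]
grip_width: 0.087
```

```bash
python3 -c "from h import *; st()"
```

```text
5.9 [-88.64   8.8   26.28  17.94  -9.28 117.62  -0.36] [0.1686 0.475  0.8913] [ 0.7 53.7 71.2] [ 0.5 -0.3 -0. ]
[[ 0.19  -0.944  0.271]
 [ 0.56   0.331  0.759]
 [-0.806  0.007  0.592]]
```

Call:
step_arm:
  deltas:
    - [1,0.054,0,-0.032,0]
    - [1,0.108,0,-0.064,0]
    - [1,0.162,0,-0.096,0]
    - [1,0.216,0,-0.128,0]
    - [1,0.27,0,-0.16,0]
    - [1,0.324,0,-0.192,0]
    - [1,0.378,0,-0.224,0]
    - [1,0.432,0,-0.256,0]
    - [1,0.486,0,-0.288,0]
    - [1,0.54,0,-0.32,0]
    - [1,0.58,0,-0.35,0]
    - [1,0.62,0,-0.37,0]

```text
time_s: 7.4
tool_pos: [0.1873, 0.5423, 0.2894]
tool_rot: [0.6, 53.9, 71.2]
force: [0.9, 0.4, -0.1]
grip_width: 0.0869
```

```bash
python3 -c "from h import *; st()"
```

```text
7.4 [-64.39 -15.96  -8.75 120.22  -1.58  39.46  -2.1 ] [0.1873 0.5423 0.2894] [ 0.6 53.9 71.2] [ 0.9  0.4 -0.1]
[[ 0.19  -0.944  0.27 ]
 [ 0.558  0.33   0.761]
 [-0.808  0.007  0.589]]
```

Call:
step_arm:
  deltas:
    - [1,0.045,0,-0.03,0]
    - [1,0.09,0,-0.06,0]
    - [1,0.13,0,-0.08,0]
    - [1,0.13,0,-0.08,0]

```text
time_s: 7.9
tool_pos: [0.1892, 0.5519, 0.1348]
tool_rot: [0.7, 54.4, 71.3]
force: [0.4, -0.7, 0.1]
grip_width: 0.0871
```

```bash
python3 -c "from h import *; st()"
```

```text
7.9 [-63.04  -4.53 -11.51 129.8    3.51  19.12  -7.13] [0.1892 0.5519 0.1348] [ 0.7 54.4 71.3] [ 0.4 -0.7  0.1]
[[ 0.187 -0.944  0.272]
 [ 0.551  0.33   0.766]
 [-0.813  0.007  0.582]]
```

Call:
step_arm:
  deltas:
    - [1,-0.036,0,-0.05,0]
    - [1,-0.072,0,-0.1,0]
    - [1,-0.11,0,-0.15,0]
    - [1,-0.174,0,-0.244,0]

```text
time_s: 8.4
tool_pos: [0.1589, 0.4543, 0.1237]
tool_rot: [1.3, 57.0, 71.8]
force: [-0.3, 0.1, 0.3]
grip_width: 0.0873
```

```bash
python3 -c "from h import *; st()"
```

```text
8.4 [-64.07 -17.29  -9.88 140.15  -3.79  23.9   -0.82] [0.1589 0.4543 0.1237] [ 1.3 57.  71.8] [-0.3  0.1  0.3]
[[ 0.17  -0.944  0.282]
 [ 0.518  0.329  0.789]
 [-0.838  0.012  0.545]]
```

Call:
step_arm:
  deltas:
    - [1,-0.18,0,-0.23,0]
    - [1,-0.18,0,-0.23,0]

```text
time_s: 8.65
tool_pos: [0.161, 0.433, 0.1123]
tool_rot: [2.5, 60.7, 72.5]
force: [0.4, -0.5, 0.1]
grip_width: 0.0871
```

Call:
step_arm:
  deltas:
    - [1,-0.17,0,-0.24,0]
    - [1,-0.17,0,-0.24,0]

```text
time_s: 8.9
tool_pos: [0.1626, 0.4076, 0.101]
tool_rot: [5.6, 64.7, 75.0]
force: [0.2, -0.2, -0.3]
grip_width: 0.0869
```

Call:
step_arm:
  deltas:
    - [1,-0.15,0,-0.25,0]
    - [1,-0.15,0,-0.25,0]

```text
time_s: 9.15
tool_pos: [0.1662, 0.3778, 0.0913]
tool_rot: [11.3, 68.6, 80.2]
force: [0.8, -0.1, 0.2]
grip_width: 0.0873
```

Call:
step_arm:
  deltas:
    - [1,-0.14,0,-0.26,0]
    - [1,-0.14,0,-0.26,0]

```text
time_s: 9.4
tool_pos: [0.1727, 0.3408, 0.0846]
tool_rot: [22.9, 71.8, 91.4]
force: [-0.5, 0.2, 0.7]
grip_width: 0.0869
```

```bash
python3 -c "from h import *; st()"
```

```text
9.4 [-47.45 -17.29  -9.45 140.15 -19.09  43.33  24.05] [0.1727 0.3408 0.0846] [22.9 71.8 91.4] [-0.5  0.2  0.7]
[[-0.008 -0.93   0.368]
 [ 0.311  0.347  0.885]
 [-0.95   0.121  0.287]]
```

Call:
step_arm:
  deltas:
    - [1,-0.05,-0.015,0.01,0]
    - [1,-0.1,-0.03,0.02,0]
    - [1,-0.15,-0.045,0.03,0]
    - [1,-0.2,-0.06,0.04,0]
    - [1,-0.25,-0.08,0.05,0]
    - [1,-0.3,-0.1,0.065,0]
    - [1,-0.35,-0.12,0.08,0]
    - [1,-0.4,-0.14,0.1,0]
    - [1,-0.45,-0.16,0.11,0]
    - [1,-0.46,-0.167,0.115,0]

```text
time_s: 10.65
tool_pos: [0.3588, 0.2515, 0.4961]
tool_rot: [21.8, 71.8, 90.2]
force: [0.5, 1.4, -0.1]
grip_width: 0.0871
```

Run:
```python
from h import *
st()
# lip edge orientation from scene picture, orange pixels
z=np.load('scene0.npz'); m=camera_model('scene'); p=z['p'].astype(int); d=z['d']
hsv=cv2.cvtColor(z['p'],cv2.COLOR_RGB2HSV)
g=np.zeros(d.shape,bool); g[90:240,280:395]=True
mask=g&(hsv[:,:,0]<14)&(hsv[:,:,1]>170)&(p[:,:,0]>90)
n,l,s,c=cv2.connectedComponentsWithStats(mask.astype(np.uint8)); k=1+np.argmax(s[1:,4]); mask=l==k
w=cloud(m,d,mask); w=w[(w[:,2]>.07)&(w[:,2]<.16)]
print('lip',len(w),*[np.percentile(w,q,0).round(4) for q in(1,50,99)])
# front edge: per y-bin, min x
b=np.linspace(-.2,.07,14); e=[]
for a,c2 in zip(b[:-1],b[1:]):
    q=w[(w[:,1]>a)&(w[:,1]<c2)]
    if len(q)>20: i=q[:,0]<np.percentile(q[:,0],8); e.append(q[i].mean(0))
e=np.array(e); print(e.round(4)); f=np.polyfit(e[:,1],e[:,0],1); print('x=a*y+b',f,'yaw',-np.degrees(np.arctan(f[0])))
for nm,msk in(('green',(hsv[:,:,0]>40)&(hsv[:,:,0]<85)&(hsv[:,:,1]>120)),('red',(hsv[:,:,0]<8)|(hsv[:,:,0]>172))):
    gg=np.zeros(d.shape,bool); gg[225:290,245:305]=True
    if nm=='red': msk=msk&(hsv[:,:,1]>150)
    r,cc=np.nonzero(msk&gg); w2=cloud(m,d,msk&gg); print(nm,len(w2),cc.min(),cc.max(),r.min(),r.max(),*[np.percentile(w2,q,0).round(4) for q in(2,50,98)])
cv2.imwrite('pics/crop0.png',cv2.resize(z['p'][200:320,220:380,::-1],None,fx=5,fy=5,interpolation=cv2.INTER_CUBIC))
```

```text
10.65 [-20.75 -13.75  -3.62  89.69 -17.51  96.06  40.98] [0.3588 0.2515 0.4961] [21.8 71.8 90.2] [ 0.5  1.4 -0.1]
[[-0.001 -0.93   0.369]
 [ 0.312  0.35   0.883]
 [-0.95   0.116  0.29 ]]
lip 4097 [ 0.5804 -0.2101  0.1005] [ 0.6019 -0.0485  0.1203] [0.6226 0.0839 0.1401]
[[ 0.5811 -0.1898  0.1022]
 [ 0.5811 -0.1697  0.1017]
 [ 0.5812 -0.1483  0.1019]
 [ 0.581  -0.1266  0.1025]
 [ 0.5813 -0.1063  0.1027]
 [ 0.5819 -0.0863  0.1026]
 [ 0.5817 -0.0656  0.1023]
 [ 0.5823 -0.0447  0.1027]
 [ 0.5827 -0.0247  0.102 ]
 [ 0.583  -0.003   0.1021]
 [ 0.5835  0.0176  0.1022]
 [ 0.584   0.0387  0.1024]
 [ 0.5841  0.0592  0.1021]]
x=a*y+b [0.01346449 0.58309074] yaw -0.7714117751995022
green 104 258 271 262 275 [0.5836 0.1676 0.1899] [0.59   0.1795 0.1939] [0.6021 0.1861 0.1964]
red 180 273 302 229 270 [0.5896 0.0761 0.0011] [0.5927 0.1169 0.1089] [0.609  0.1564 0.1109]
```

View pics/crop0.png

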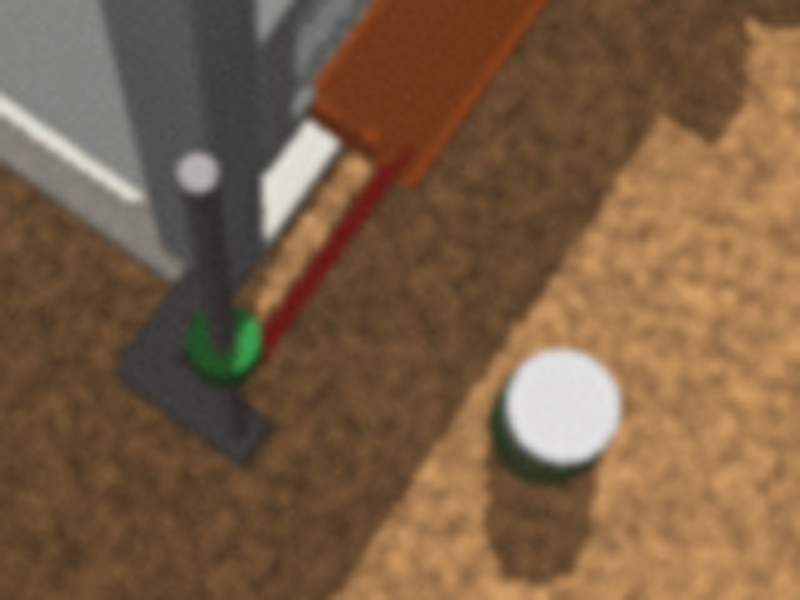

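The crop shows the red pointer ending beside the collar at crop pixel (265,345), and the oil jar clear of the lip at (565,410). I measure:
- **Lip:** underside at about z = 0.098, front edge at x ≈ 0.581, middle at y ≈ -0.063, hood yaw -0.8°.
- **Collar:** middle at about z = 0.186.

So the sash must rise about 78 mm.

Call:
step_arm:
  deltas:
    - [1,-0.035,-0.028,-0.037,0]
    - [1,-0.07,-0.056,-0.074,0]
    - [1,-0.105,-0.084,-0.11,0]
    - [1,-0.14,-0.112,-0.147,0]
    - [1,-0.175,-0.14,-0.184,0]
    - [1,-0.21,-0.168,-0.22,0]
    - [1,-0.245,-0.196,-0.257,0]
    - [1,-0.28,-0.224,-0.294,0]
    - [1,-0.31,-0.25,-0.33,0]
    - [1,-0.33,-0.266,-0.345,0]
    - [1,-0.33,-0.266,-0.345,0]

```text
time_s: 12.02
tool_pos: [0.4185, -0.1351, 0.6016]
tool_rot: [12.1, 72.7, 80.9]
force: [-0.9, -1.0, -0.5]
grip_width: 0.087
```

```bash
python3 -c "from h import *; st()"
```

```text
12.025 [-66.79 -17.12  70.81  66.39  -1.26 117.62  71.61] [ 0.4185 -0.1351  0.6016] [12.1 72.7 80.9] [-0.9 -1.  -0.5]
[[ 0.047 -0.934  0.355]
 [ 0.294  0.353  0.888]
 [-0.955  0.063  0.291]]
```

Call:
step_arm:
  deltas:
    - [1,-0.336,-0.24,-0.02,0]
    - [1,-0.336,-0.24,-0.02,0]
    - [1,-0.336,-0.24,-0.02,0]

```text
time_s: 12.4
tool_pos: [0.4204, -0.1577, 0.6292]
tool_rot: [-0.2, 72.5, 67.0]
force: [0.1, 0.1, -0.3]
grip_width: 0.087
```

Call:
step_arm:
  deltas:
    - [1,-0.336,-0.24,-0.02,0]
    - [1,-0.336,-0.24,-0.02,0]
    - [1,-0.336,-0.24,-0.02,0]

```text
time_s: 12.78
tool_pos: [0.4223, -0.1725, 0.6573]
tool_rot: [-12.0, 71.6, 54.5]
force: [-0.4, -0.0, -0.7]
grip_width: 0.0872
```

```bash
python3 -c "from h import *; st()"
```

```text
12.775 [-65.79 -17.29  71.11  58.79   0.48 117.61  72.64] [ 0.4223 -0.1725  0.6573] [-12.   71.6  54.5] [-0.4 -0.  -0.7]
[[ 0.183 -0.911  0.369]
 [ 0.257  0.407  0.877]
 [-0.949 -0.066  0.308]]
```

Call:
step_arm:
  deltas:
    - [1,-0.366,-0.21,-0.2,0]
    - [1,-0.366,-0.21,-0.2,0]

```text
time_s: 13.02
tool_pos: [0.4013, -0.2202, 0.6707]
tool_rot: [-21.7, 70.5, 44.3]
force: [-0.2, 0.7, -0.7]
grip_width: 0.0865
```

Call:
step_arm:
  deltas:
    - [1,-0.366,-0.21,-0.2,0]
    - [1,-0.366,-0.21,-0.2,0]

```text
time_s: 13.28
tool_pos: [0.3778, -0.2607, 0.6855]
tool_rot: [-30.5, 69.2, 34.9]
force: [-0.0, -0.1, 0.3]
grip_width: 0.0867
```

Call:
step_arm:
  deltas:
    - [1,-0.366,-0.21,-0.2,0]
    - [1,-0.366,-0.21,-0.2,0]

```text
time_s: 13.52
tool_pos: [0.353, -0.2945, 0.7015]
tool_rot: [-38.5, 67.7, 26.3]
force: [1.3, -0.1, -0.4]
grip_width: 0.0869
```

```bash
python3 -c "from h import *; st()"
```

```text
13.525 [-48.97 -17.29  71.12  53.35  -0.54 117.62  87.95] [ 0.353  -0.2945  0.7015] [-38.5  67.7  26.3] [ 1.3 -0.1 -0.4]
[[ 0.339 -0.863  0.373]
 [ 0.168  0.446  0.879]
 [-0.925 -0.236  0.297]]
```

Call:
step_arm:
  deltas:
    - [1,-0.33,-0.28,-0.08,0]
    - [1,-0.33,-0.28,-0.08,0]

```text
time_s: 13.78
tool_pos: [0.3509, -0.302, 0.7281]
tool_rot: [-45.4, 65.9, 18.8]
force: [0.6, -0.2, -0.1]
grip_width: 0.0872
```

Call:
step_arm:
  deltas:
    - [1,-0.33,-0.28,-0.08,0]
    - [1,-0.33,-0.28,-0.08,0]

```text
time_s: 14.02
tool_pos: [0.347, -0.3096, 0.7543]
tool_rot: [-51.2, 63.8, 12.4]
force: [0.1, 0.4, -0.3]
grip_width: 0.0869
```

Call:
step_arm:
  deltas:
    - [1,-0.33,-0.28,-0.08,0]
    - [1,-0.33,-0.28,-0.08,0]

```text
time_s: 14.28
tool_pos: [0.3411, -0.3172, 0.7804]
tool_rot: [-56.1, 61.4, 7.0]
force: [0.5, -0.1, 0.0]
grip_width: 0.0867
```

```bash
python3 -c "from h import *; st()"
```

```text
14.275 [-51.25 -17.28  71.1   42.57   2.93 117.61  87.73] [ 0.3411 -0.3172  0.7804] [-56.1  61.4   7. ] [ 0.5 -0.1  0. ]
[[ 0.476 -0.791  0.386]
 [ 0.058  0.465  0.883]
 [-0.878 -0.398  0.267]]
```

Call:
step_arm:
  deltas:
    - [1,-0.33,-0.28,-0.08,0]
    - [1,-0.33,-0.28,-0.08,0]

```text
time_s: 14.52
tool_pos: [0.3335, -0.3244, 0.8062]
tool_rot: [-60.1, 58.7, 2.3]
force: [0.3, 0.2, -0.6]
grip_width: 0.0871
```

Call:
step_arm:
  deltas:
    - [1,-0.3,-0.3,0.0,0]
    - [1,-0.3,-0.3,0.0,0]

```text
time_s: 14.78
tool_pos: [0.341, -0.3192, 0.8364]
tool_rot: [-63.2, 55.8, -1.4]
force: [0.5, -0.4, -0.8]
grip_width: 0.087
```

```bash
python3 -c "from h import *; st()"
```

```text
14.775 [-56.97 -17.24  71.1   34.31   7.84 117.61  85.78] [ 0.341  -0.3192  0.8364] [-63.2  55.8  -1.4] [ 0.5 -0.4 -0.8]
[[ 0.561 -0.728  0.394]
 [-0.014  0.468  0.884]
 [-0.828 -0.501  0.253]]
```

Call:
step_arm:
  deltas:
    - [1,0.04,0.026,0.01,-3]
    - [1,0.08,0.052,0.02,-6]
    - [1,0.125,0.08,0.032,-9]
    - [1,0.17,0.107,0.043,-12]
    - [1,0.215,0.135,0.055,-15]
    - [1,0.26,0.164,0.066,-18]
    - [1,0.305,0.192,0.078,-21]
    - [1,0.35,0.22,0.09,-24]
    - [1,0.4,0.25,0.102,-27]
    - [1,0.44,0.28,0.113,-27]
    - [1,0.48,0.305,0.124,-27]
    - [1,0.496,0.314,0.127,-27]

```text
time_s: 16.27
tool_pos: [0.4189, -0.2434, 0.5812]
tool_rot: [-84.4, 57.7, 2.0]
force: [-1.8, -1.3, 0.2]
grip_width: 0.087
```

```bash
python3 -c "from h import *; st()"
```

```text
16.275 [ 48.15 -17.26  -3.66  86.63 -23.9   87.21 127.  ] [ 0.4189 -0.2434  0.5812] [-84.4  57.7   2. ] [-1.8 -1.3  0.2]
[[ 0.534 -0.844  0.048]
 [ 0.019  0.068  0.997]
 [-0.845 -0.532  0.052]]
```

Call:
step_arm:
  deltas:
    - [1,0.04,0.02,0.02,-3]
    - [1,0.08,0.04,0.04,-6]
    - [1,0.12,0.06,0.06,-6]
    - [1,0.16,0.085,0.085,-6]
    - [1,0.2,0.11,0.11,-6]
    - [1,0.24,0.135,0.135,-6]
    - [1,0.28,0.155,0.15,-6]
    - [1,0.3,0.16,0.16,-6]
    - [1,0.3,0.16,0.16,-6]

```text
time_s: 17.4
tool_pos: [0.4924, -0.1361, 0.2848]
tool_rot: [-85.2, 61.5, 7.6]
force: [-0.4, -1.4, 1.5]
grip_width: 0.0867
```

```bash
python3 -c "from h import *; st()"
```

```text
17.4 [ 35.18 -17.21 -10.96 118.71 -21.71  55.18 125.68] [ 0.4924 -0.1361  0.2848] [-85.2  61.5   7.6] [-0.4 -1.4  1.5]
[[ 0.473 -0.879 -0.059]
 [ 0.063 -0.033  0.997]
 [-0.879 -0.475  0.04 ]]
```

Call:
step_arm:
  deltas:
    - [-1,0.007,-0.01,0.035,0]
    - [-1,0.014,-0.02,0.069,0]
    - [-1,0.05,0,0.067,0]
    - [-1,0.095,0.023,0.065,0]
    - [-1,0.14,0.048,0.063,0]
    - [-1,0.175,0.066,0.061,0]
    - [-1,0.203,0.082,0.06,0]
    - [-1,0.203,0.082,0.06,0]
  newtons: 10

```text
time_s: 18.4
tool_pos: [0.5146, -0.0714, 0.074]
tool_rot: [-84.4, 61.1, 7.9]
force: [-0.5, 0.3, -0.3]
grip_width: 0.015
```

Run:
```python
from h import *
st(); p,d=read_camera('scene'); cv2.imwrite('pics/s1.png',p[:,:,::-1])
```

```text
18.4 [ 18.65  -3.25  -7.47 134.19 -24.5   23.35 123.75] [ 0.5146 -0.0714  0.074 ] [-84.4  61.1   7.9] [-0.5  0.3 -0.3]
[[ 0.479 -0.876 -0.052]
 [ 0.066 -0.023  0.998]
 [-0.875 -0.481  0.047]]
```

View pics/s1.png

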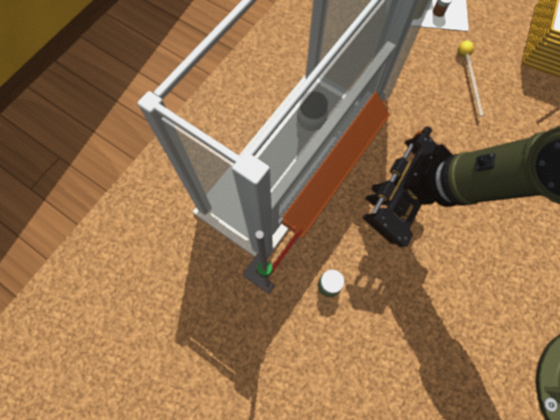

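The picture shows the closed, tilted hand at about (400,190), in front of the lip's middle. The oil jar at (331,284) is untouched, and the dropper is hidden behind the hand. Next I go in beneath the lip.

Call:
step_arm:
  deltas:
    - [-1,0.016,0.009,0,0]
    - [-1,0.026,-0.01,-0.001,0]
    - [-1,0.036,-0.029,-0.003,0]
    - [-1,0.0465,-0.0475,-0.004,0]
    - [-1,0.0465,-0.0475,-0.004,0]

```text
time_s: 19.08
tool_pos: [0.5838, -0.0726, 0.0623]
tool_rot: [-84.9, 60.5, 7.4]
force: [0.7, -0.6, 0.2]
grip_width: 0.0002
```

```bash
python3 -c "from h import *; st()"
```

```text
19.075 [ 16.79   5.95  -7.68 126.79 -21.76  20.26 120.35] [ 0.5838 -0.0726  0.0623] [-84.9  60.5   7.4] [ 0.7 -0.6  0.2]
[[ 0.488 -0.871 -0.052]
 [ 0.064 -0.024  0.998]
 [-0.871 -0.49   0.044]]
```

Call:
step_arm:
  deltas:
    - [-1,-0.0087,-0.0049,0.0004,0]
    - [-1,-0.0174,-0.0098,0.0009,0]
    - [-1,-0.0261,-0.0147,0.0013,0]
    - [-1,-0.0348,-0.0196,0.0018,0]
    - [-1,-0.0436,-0.0245,0.0022,0]
    - [-1,-0.0436,-0.0245,0.0022,0]

```text
time_s: 19.82
tool_pos: [0.5802, -0.0722, 0.1103]
tool_rot: [-84.7, 60.9, 7.6]
force: [-12.1, 0.9, 2.6]
grip_width: 0.0008
```

```bash
cat >> h.py <<'E'
def redz(n='scene'):
    p,d=read_camera(n); m=camera_model(n); h=cv2.cvtColor(p,cv2.COLOR_RGB2HSV)
    g=np.zeros(d.shape,bool); g[180:300,225:325]=True
    red=g&((h[:,:,0]<8)|(h[:,:,0]>172))&(h[:,:,1]>150)
    w=cloud(m,d,red); w=w[(w[:,1]>.105)&(w[:,1]<.16)&(w[:,2]>.08)&(w[:,0]<.61)]
    print('red',len(w),*[np.percentile(w,q,0).round(4) for q in(5,50,95)] if len(w) else '')
    gr=g&(h[:,:,0]>40)&(h[:,:,0]<85)&(h[:,:,1]>120); w=cloud(m,d,gr); w=w[w[:,2]>.15]
    print('green',len(w),*[np.percentile(w,q,0).round(4) for q in(5,50,95)] if len(w) else '')
    return p,d
E
python3 - <<'E'
from h import *
st(); p,d=redz(); cv2.imwrite('pics/s2.png',cv2.resize(p[150:330,200:440,::-1],None,fx=3,fy=3))
E
```

```text
19.825 [ 16.24   1.    -6.9  124.97 -17.93  27.13 115.77] [ 0.5802 -0.0722  0.1103] [-84.7  60.9   7.6] [-12.1   0.9   2.6]
[[ 0.482 -0.874 -0.053]
 [ 0.065 -0.024  0.998]
 [-0.874 -0.485  0.045]]
red 104 [0.591  0.1079 0.1436] [0.5934 0.1309 0.1451] [0.5955 0.1556 0.1466]
green 92 [0.5846 0.1686 0.1918] [0.5897 0.1796 0.1942] [0.6009 0.1854 0.196 ]
```

View pics/s2.png

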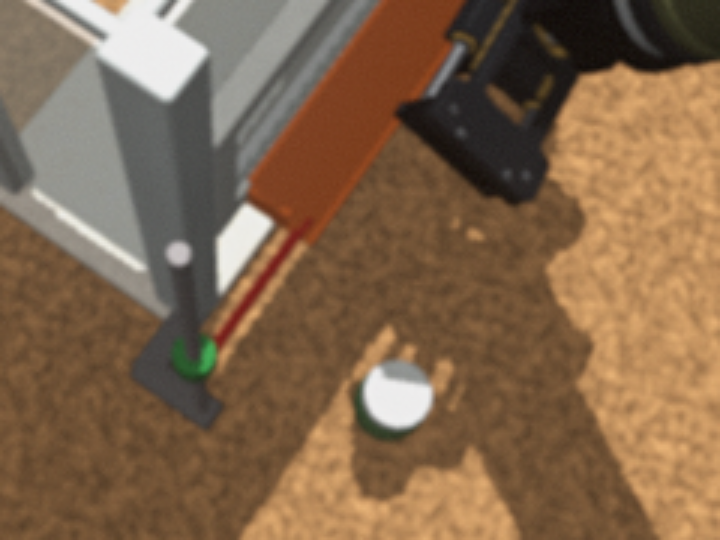

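The crop shows the pointer raised towards the collar; its tip is at crop pixel (220,340) and the oil jar is still standing. The pointer's top is at z ≈ 0.1455, so about 43 mm remain.

Call:
step_arm:
  deltas:
    - [-1,-0.0075,-0.0042,0.0004,0]
    - [-1,-0.015,-0.0083,0.0008,0]
    - [-1,-0.0225,-0.0125,0.0012,0]
    - [-1,-0.03,-0.0166,0.0015,0]
    - [-1,-0.0365,-0.0203,0.0019,0]
    - [-1,-0.0365,-0.0203,0.0019,0]
    - [-1,-0.0365,-0.0203,0.0019,0]

```text
time_s: 20.75
tool_pos: [0.5801, -0.0722, 0.1519]
tool_rot: [-84.7, 60.9, 7.6]
force: [-10.1, 0.6, -0.6]
grip_width: 0.0003
```

Run:
```python
from h import *
st(); p,d=redz(); cv2.imwrite('pics/s3.png',cv2.resize(p[180:310,200:380,::-1],None,fx=4,fy=4))
```

```text
20.75 [ 16.34  -2.38  -6.83 122.74 -15.92  32.58 113.18] [ 0.5801 -0.0722  0.1519] [-84.7  60.9   7.6] [-10.1   0.6  -0.6]
[[ 0.482 -0.874 -0.052]
 [ 0.065 -0.024  0.998]
 [-0.874 -0.485  0.045]]
red 131 [0.5911 0.1079 0.1852] [0.5936 0.1329 0.1868] [0.596  0.1574 0.1885]
green 85 [0.5846 0.1687 0.1928] [0.5901 0.1794 0.194 ] [0.6008 0.185  0.1957]
```

View pics/s3.png

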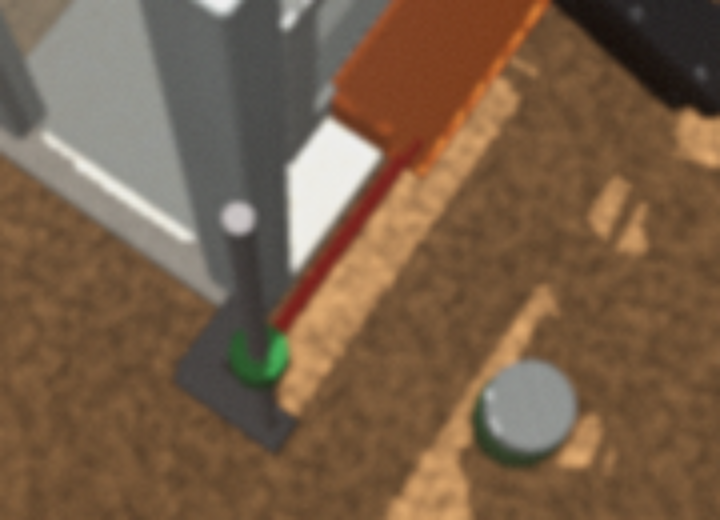

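The crop shows the pointer at the collar's height, tip at crop pixel (280,325). Its top at 0.187 puts its middle at about 0.1845, against about 0.185 for the collar's middle. I back off along the finger face's normal.

Call:
step_arm:
  deltas:
    - [-1,0,0.01,0,0]
    - [-1,0,0.025,0,0]
    - [-1,0,0.045,0,0]
    - [-1,-0.02,0.07,0,0]
    - [-1,-0.03,0.085,0,0]
    - [-1,-0.03,0.085,0,0]
    - [-1,-0.03,0.085,0,0]

```text
time_s: 21.68
tool_pos: [0.4945, -0.0765, 0.138]
tool_rot: [-85.0, 60.5, 7.4]
force: [0.5, 0.1, 0.7]
grip_width: 0.0009
```

Run:
```python
from h import *
st(); p,d=redz(); cv2.imwrite('pics/s4.png',p[:,:,::-1]); m=camera_model('scene')
h=cv2.cvtColor(p,cv2.COLOR_RGB2HSV)
# pointer/collar profile: max and min z near tip
g=np.zeros(d.shape,bool); g[230:290,245:290]=True
w=cloud(m,d,g&(h[:,:,0]>40)&(h[:,:,0]<85)&(h[:,:,1]>100)); w=w[w[:,2]>.12]; print('green z',np.percentile(w[:,2],[1,10,50,90,99]).round(4))
for t in("dropper","oil"):
    for r in regions_of('scene',t)[:1]:
        w=cloud(m,d,r["pixels"]); print(t,round(r['p'],2),*[np.percentile(w,q,0).round(3) for q in(2,50,98)])
read_camera('side')
d2=read_camera('side')[1]
for r in regions_of('side','cream')[:1]:
    w=cloud(camera_model('side'),d2,r["pixels"]); print('cream',*[np.percentile(w,q,0).round(3) for q in(2,50,98)])
```

```text
21.675 [ 17.54 -12.5   -4.63 133.41 -20.22  32.69 119.64] [ 0.4945 -0.0765  0.138 ] [-85.   60.5   7.4] [0.5 0.1 0.7]
[[ 0.488 -0.871 -0.052]
 [ 0.063 -0.024  0.998]
 [-0.871 -0.49   0.043]]
red 129 [0.5912 0.1079 0.1852] [0.5936 0.1325 0.1866] [0.596  0.1573 0.188 ]
green 84 [0.5847 0.169  0.1922] [0.5903 0.1794 0.1939] [0.6011 0.1852 0.1957]
green z [0.1861 0.1922 0.1939 0.1955 0.1996]
dropper 0.79 [ 0.49  -0.249  0.006] [ 0.505 -0.233  0.051] [ 0.518 -0.225  0.081]
oil 0.77 [0.48  0.09  0.001] [0.5   0.114 0.058] [0.52  0.13  0.061]
cream [ 0.698 -0.193  0.02 ] [ 0.734 -0.163  0.071] [ 0.752 -0.138  0.076]
```

View pics/s4.png

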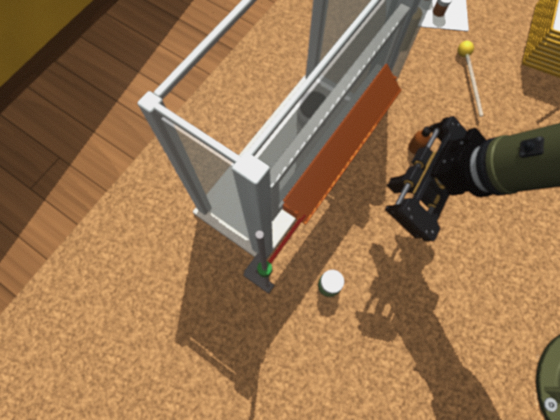

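The picture shows the hand clear of the sash at about (420,180), the sash staying raised and the pointer at the collar (265,268). The dropper, oil jar and cream jar measure as they did at the start.

```bash
python3 -c "from h import *; print(env.sign_off())"
```

```text
the job is handed in; nothing more can be done
None
```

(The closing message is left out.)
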